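# Rap a stuck cast out of its tapered mould

### The job

A plaster cast is stuck in the blue tapered mould that lies in the plywood cradle. Stand the mould mouth down on the wooden block and let go of it, then take it again by its narrow foot and rap its rim on the block until the cast comes loose and stays standing on the block when you lift the mould clear off it. Then stand the empty mould mouth down in the middle of the green mat, and do not shift the other cast, the sunflower, the tape roll or the brush jar.

Things in the scene. Friction and masses are not known exactly. Their poses are not given: they have to be found in the camera images.
- mould: Blue tapered casting mould, 125 mm long, 0.25 kg, 0.53 kg with the cast. Origin: centre of its foot's closed end face; z along its axis from foot to open mouth. Foot: solid cylinder 44 mm in diameter, z 0 to 36 mm. Tapered body 54 to 67 mm in diameter, z 42 to 113 mm; rim flange 74 mm, z 113 to 125 mm. Starts lying in the cradle, axis level 75 mm above the table, mouth to the robot's left.
- mould_band (a point): Point on the mould's axis at the middle of its yellow cylindrical band (z = 71 mm in the mould's frame). The band is 64 mm in diameter and 26 mm wide (z 58 to 84 mm), close to the centre of mass; good to grip across while the mould lies. Axes as the mould's.
- mould_mouth (a point): Centre of the mould's open mouth, 125 mm from its origin, in the plane of the rim that is rapped on the block. Axes as the mould's.
- cast: Off-white plaster candle holder, 62 mm long, 0.25 to 0.33 kg; 58 mm in diameter at its wide end, 50 mm near the other, then a waist and a 38 mm disc. Origin: centre of the narrow end face; z along its axis to the wide end. At the start wedged inside the mould, coaxial, origin at z = 48 mm in the mould's frame, wide end 15 mm inside the mouth. Freed, it stands wide end down.
- cast_base (a point): Centre of the cast's wide end, 62 mm from its origin. About 6 N along the axis move the wedged cast, twice its weight. Each rap of the mould's rim on the block lets it slide towards the mouth: about 1 mm at 0.15 m/s, 2 mm at 0.2 m/s. That is firm enough; a hard grip and faster raps jolt the wrist. After about 7 mm it is free and drops on to the block.
- cradle: Fixed plywood cradle with two V-shaped supports on a base 150 x 90 x 10 mm. Origin: centre of its underside; x along the lying mould, foot to mouth; the mould's middle (z = 62 mm) lies over the origin, 75 mm up. The supports hold the mould's foot (z 5 to 20 mm) and its rim flange (z 114 to 124 mm); between them the mould is clear.
- block: Fixed light wooden rapping block, 140 mm square, 30 mm high, with a darker disc drawn on its top, hard. Origin: centre of its underside.
- mat: Fixed green mat, 150 mm square, 4 mm thick, with a thin yellow ring in its middle. Origin: centre of its underside.
- old_cast: Finished plaster cast like the other, standing wide end down, 62 mm high, 58 mm in diameter, loose. Origin: centre of its underside. To be left alone.
- flower: Yellow and black rigid sunflower ornament, 110 mm in diameter, 14 mm high, loose. Origin: centre of its underside. To be left alone.
- jar: Green glass jar with brushes, 72 mm in diameter, 190 mm high with the brushes, loose. Origin: centre of its underside. To be left alone.
- tape: Roll of yellow tape lying flat, 90 mm in diameter, 25 mm high, loose. Origin: centre of its underside. To be left alone.

How it is judged:
On the way, in this order (a step that is already met when the one before it is completed fails the run):
1. the mould stands mouth down on the block, let go, with the cast still stuck in it (angle between mould's own z axis and vertical above 3.0416 rad and horizontal distance between mould and block below 0.05 m and height (world z) of mould between 0.15 and 0.16 m and contact force between the fingers and mould below 0.2 N and z of cast in the frame of mould below 0.0535 m), for 0.2 s.
2. held again by its foot, the mould's rim is rapped on the block while the cast is still stuck (angle between mould's own z axis and vertical above 2.9 rad and contact force between the fingers and mould above 4 N and z of the grasp point in the frame of mould below 0.042 m and contact force between mould and block above 10 N and z of cast in the frame of mould below 0.0535 m).
3. the cast stands free on the block and the mould is lifted clear above it (z of cast in the frame of mould above 0.13 m and height (world z) of mould above 0.22 m and angle between cast's own z axis and vertical above 3.0416 rad and height (world z) of cast between 0.087 and 0.097 m and horizontal distance between cast and block below 0.06 m and contact force between the fingers and mould above 1 N), for 0.1 s.
At the end, for the whole second after the job is handed in: The cast stands on the block wide end down (within 0.1 rad of upright, its axis within 60 mm of the block's centre) and the empty mould stands mouth down on the mat (within 0.1 rad of upright, its axis within 37 mm of the mat's centre, so that the whole rim is on the mat); both are at rest (angle between each of cast, mould's own z axis and vertical above 3.0416 rad and height (world z) of cast between 0.087 and 0.097 m and horizontal distance between cast and block below 0.06 m and linear speed of each of cast, mould below 0.02 m/s and height (world z) of mould between 0.124 and 0.134 m and horizontal distance between mould and mat below 0.037 m); the robot touches nothing.
It fails at once if one of the other loose things on the table is moved by more than 20 mm (distance of any of old_cast, flower, jar, tape from where it was at the start of the episode above 0.02 m).
It also fails if it takes over 58 s, if anything falls off the work surface, if the arm or the gripper's body presses on something with over 40 N, if the wrist force passes 120 N, or if a joint passes its speed limit or range.

### The arm

A 6-joint arm with a two-finger parallel gripper is mounted at the origin on the work surface. World frame = base frame: x ahead of the robot, y to its left, z up, the work surface at z = 0. Lengths are in m, angles in rad, forces in N, time in s.
With the tool pointing down it reaches from about 0.325 to 0.75 m from the base axis. Payload 7.6 kg.
Tool frame: the origin (TCP) lies on the front face of the gripper's body, between the roots of the fingers; the fingertips stand 73 mm ahead of it and the grasp point (between the pads) lies 54 mm ahead of it; z points along the fingers, y is the line along which they close (so a half turn about z gives the same grasp; the last joint's range is limited). The gripper opens to 85 mm and grips with 20 to 120 N. Pads are 22 mm wide; open, the fingers measure 114 mm over their backs; the gripper's body (76 mm by 85 mm) begins 54 mm behind the grasp point. The pads swing forward as they close: fully open they stand 13 mm farther back than shut.
Start: joints at [1.279, 0.052, 1.401, -0, 1.689, -0.07], TCP at [0.115, 0.512, 0.304] pointing down, gripper open.
Joint ranges: [-2.9, 2.9], [-0.91, 2.17], [0.12, 2.37], [-1.06, 4.2], [0.26, 2.73], [-2.93, 2.93]. Speed limits (rad/s): [2.57, 2.57, 3.01, 3.14, 3.14, 3.14].

### API

Orientations are given as a rotation vector (axis times angle).
In Python, from cell import r gives the robot as it stands. The module is installed in compiled form; this text tells all that it offers. Calls block until the motion is done:
- r.reach(position, orientation): joint-space move of the TCP to a pose.
- r.move_linear(position, frame=None, speed=0.15, stop_force=None): straight line of the TCP; frame=None keeps the orientation; speed is the mean speed in m/s. With stop_force (N) it stops when the force on the tool has changed by that much, and returns True; else False.
- r.set_joints(angles): joint-space move.
- r.move_gripper(opening): finger opening in m; the grip force is fixed at half the most; returns when the fingers have stopped.
- r.sleep(seconds).
- r.ik(position, orientation): joint angles nearest the present ones, or None.
- r.snapshot(name): name is "scene" or "top" or "wrist"; returns the picture (384x512x3 uint8, blue, green, red); there is no depth.
- r.camera_model(name): a dict with "intrinsics" (3x3 intrinsics, pixels), "extrinsics" (4x4, takes a point from world to camera coordinates); the wrist camera has in their place "T_tool_cam" (4x4, takes a point from camera to tool coordinates, whose origin is the TCP and whose axes are the flange's). Camera axes: x right, y up, looking along -z (the intrinsics and any distortion apply to the point x, -y, -z); pixel columns grow to the right and rows downward; lengths in m; the calibration is good to about 2 mm. The wrist camera is an equidistant fisheye: a pixel r from the principal point sees the ray r / f radians off the axis. A picture is of the moment at which its call begins: read the wrist's pose just before it. camera_model takes no time and is no camera call.
A pose or a line that the arm cannot do raises r.PlanningError and nothing moves.
- r.hand_in(): hands the job in; it is judged then, once.
Trained networks look in the newest picture that a camera, given by its name, has taken for a name from the list of things; names that differ only in an ending like _2 or _b are one class to them, and where a whole thing is asked for, a point or a joint stands for the part that bears it (a point fixed in the world has none). Each returns a list of dicts, best first, with "score" (0 to 1); they miss things now and then, are a little off and sometimes report something else, mostly with a low value. They report only what shows in the picture. A call takes as long as a camera call.
- r.silhouettes(camera, thing): "region" (384x512 bool, what is visible of it) and "box" ([left, top, right, bottom] in pixels, round what is visible of it).
Readings, each from a call of its own:
- r.get_t(): time.
- r.get_qpos(): joint angles.
- r.get_qvel(): joint speeds.
- r.get_tau(): joint torques, N m.
- r.get_ee_pos(): TCP position.
- r.get_eef_rot(): TCP orientation.
- r.get_force(): force on the tool from outside, world axes, zero at the start.
- r.get_ft_torque(): the same for the moment, N m.
- r.get_gripper_width(): finger opening in m.
- r.get_finger_force(): force on a finger pad.
Only numpy, scipy, OpenCV 4.12 (cv2) and the standard library are available. Lean on these libraries where they do the work, as an engineer would, in place of code of your own. Each camera call takes 0.05 s, during which the arm holds its last target. There are 200 camera calls.

## Working session

There is one attempt and no reset: what is moved stays moved. The work goes in short steps, each a Python script; the robot and the scene stay as the last script left them, time stands still between calls to the robot, and variables do not carry over. Pictures are saved under pics/ and viewed, at most 10 in all, crops included, and the job is handed in when it is done.

```bash
mkdir -p pics; python3 - <<'E'
from cell import r
import cv2, numpy as np
for c in ("scene","top"):
    cv2.imwrite(f"pics/{c}0.png", r.snapshot(c))
    m=r.camera_model(c); K=np.array(m["intrinsics"]); E=np.array(m["extrinsics"])
    print(c,K.round(1).tolist(),E.round(3).tolist(),[k for k in m], m.get('distortion'))
    for t in ("mould","cradle","block","mat","old_cast","flower","jar","tape"):
        for d in r.silhouettes(c,t)[:2]:
            v,u=np.nonzero(d["region"]); print(t,round(d["score"],2),np.array(d["box"]).round().tolist(),u.mean().round(1),v.mean().round(1))
print(r.get_t())
a=np.hstack([cv2.imread("pics/top0.png"),cv2.imread("pics/scene0.png")]); cv2.imwrite("pics/both0.png",cv2.resize(a,(800,300),interpolation=cv2.INTER_AREA))
print(r.get_ee_pos(),r.get_eef_rot())
E
```

```text
scene [[491.0, 0.0, 245.0], [0.0, 491.0, 190.4], [0.0, 0.0, 1.0]] [[-0.858, 0.513, 0.017, 0.521], [-0.276, -0.489, 0.827, 0.089], [0.432, 0.705, 0.562, -1.577], [0.0, 0.0, 0.0, 1.0]] ['intrinsics', 'extrinsics'] None
mould 0.64 [221.0, 128.0, 262.0, 160.0] 239.0 142.0
cradle 0.94 [212.0, 141.0, 265.0, 179.0] 237.4 161.5
block 0.66 [284.0, 236.0, 366.0, 302.0] 324.3 267.1
mat 0.65 [253.0, 192.0, 314.0, 230.0] 282.1 208.4
old_cast 0.6 [212.0, 227.0, 237.0, 260.0] 221.2 244.5
flower 0.87 [180.0, 202.0, 214.0, 227.0] 195.8 212.1
jar 0.76 [232.0, 216.0, 270.0, 306.0] 254.0 269.1
tape 0.3 [223.0, 128.0, 262.0, 160.0] 239.3 142.4
top [[457.6, 0.0, 249.8], [0.0, 457.6, 190.4], [0.0, 0.0, 1.0]] [[-0.016, -1.0, -0.001, 0.011], [0.993, -0.016, 0.116, -0.584], [-0.116, 0.001, 0.993, -1.354], [0.0, 0.0, 0.0, 1.0]] ['intrinsics', 'extrinsics'] None
mould 0.87 [318.0, 213.0, 365.0, 238.0] 338.1 224.9
cradle 0.81 [309.0, 207.0, 364.0, 246.0] 333.0 224.7
block 0.63 [139.0, 179.0, 191.0, 234.0] 164.1 204.7
mat 0.72 [219.0, 195.0, 276.0, 252.0] 247.7 222.2
old_cast 0.62 [212.0, 136.0, 233.0, 157.0] 221.4 146.7
flower 0.65 [260.0, 133.0, 296.0, 168.0] 276.4 150.4
jar 0.67 [155.0, 120.0, 187.0, 161.0] 167.1 141.2
tape 0.83 [317.0, 132.0, 345.0, 160.0] 329.6 145.5
0.9
[0.11547388 0.51215716 0.30392713] [3.47740508e-01 3.12226973e+00 1.63204894e-04]
```

View pics/both0.png

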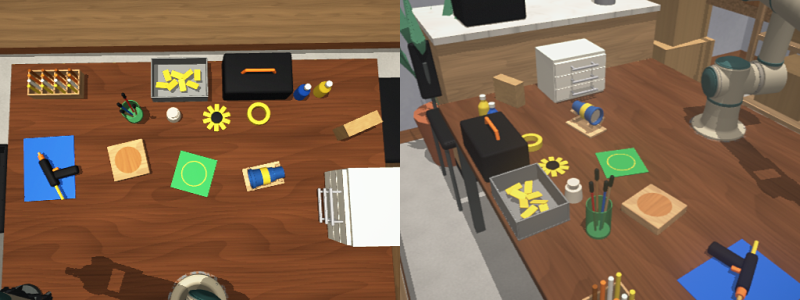

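The top view (left half) shows the mould in its cradle at about (265,176), mouth to the left. The mat is at (194,174) and the block at (128,160). The jar, cast, flower and tape lie in a row behind them at row ~112. The detections match, except that "tape" in the scene camera was really the mould. I'll fit model outlines to the silhouettes.

```bash
cat > h.py <<'E'
import numpy as np, cv2
from scipy.optimize import minimize
from scipy.spatial.transform import Rotation as R
from cell import r
def proj(c,P,T=None):
    m=r.camera_model(c); K=np.array(m["intrinsics"])
    if c=="wrist":
        Tc=T@np.array(m["T_tool_cam"]); E=np.linalg.inv(Tc)
    else: E=np.array(m["extrinsics"])
    p=P@E[:3,:3].T+E[:3,3]; x,y,z=p[:,0],-p[:,1],-p[:,2]
    if c=="wrist":
        rr=np.hypot(x,y)+1e-12; th=np.arctan2(rr,z); a,b=x/rr*th,y/rr*th
    else: a,b=x/z,y/z
    return np.c_[K[0,0]*a+K[0,2],K[1,1]*b+K[1,2]]
def toolT():
    T=np.eye(4); T[:3,:3]=R.from_rotvec(r.get_eef_rot()).as_matrix(); T[:3,3]=r.get_ee_pos(); return T
def rev(prof): # profile of (z, radius), axis z
    a=np.linspace(0,2*np.pi,36,endpoint=False)
    return np.concatenate([np.c_[q*np.cos(a),q*np.sin(a),0*a+z] for z,q in prof])
MOULD=[(0,.022),(.036,.022),(.042,.027),(.058,.0285),(.058,.032),(.084,.032),(.113,.0335),(.113,.037),(.125,.037)]
def lying(p): # p=x,y,yaw of axis ; x,y over axial middle z=.062
    P=rev(MOULD); Q=np.c_[P[:,2]-.062,P[:,0],P[:,1]]
    return Q@R.from_euler('z',p[2]).as_matrix().T+[p[0],p[1],.075]
def parts(P,prof=MOULD): # convex pieces: consecutive rings
    return [P[36*i:36*i+72] for i in range(len(prof)-1)]
def mask(c,pieces,T=None,s=8):
    m=np.zeros((384,512),np.uint8)
    for q in pieces:
        h=cv2.convexHull(proj(c,q,T).astype(np.float32)); cv2.fillConvexPoly(m,np.round(h*s).astype(np.int32),255,cv2.LINE_AA,3)
    return m/255.
def fit(views,model,p0,scale):
    # views: list (cam, region, T); model(p)->list of convex pieces
    def f(p):
        s=0
        for c,g,T in views:
            m=cv2.GaussianBlur(mask(c,model(p),T),(0,0),1.); G=cv2.GaussianBlur(g.astype(float),(0,0),1.)
            s+=np.abs(m-G).sum()/G.sum()
        return s
    p0=np.array(p0,float); S=np.vstack([p0]+[p0+np.eye(len(p0))[i]*scale[i] for i in range(len(p0))])
    o=minimize(f,p0,method='Nelder-Mead',options=dict(initial_simplex=S,xatol=1e-4,fatol=1e-4,maxiter=300)); return o.x,o.fun
def ground(c,u,v,h):
    m=r.camera_model(c); K=np.array(m["intrinsics"]);E=np.array(m["extrinsics"])
    d=np.array([(u-K[0,2])/K[0,0],-(v-K[1,2])/K[1,1],-1.]); d=E[:3,:3].T@d; o=-E[:3,:3].T@E[:3,3]
    return (o+d*(h-o[2])/d[2])[:2]
def box(p,a,h):
    P=np.array([[i*a/2,j*a/2,k*h] for i in(-1,1) for j in(-1,1) for k in(0,1)])
    return P@R.from_euler('z',p[2]).as_matrix().T+[p[0],p[1],0]
E
python3 - <<'E'
from h import *
r.snapshot("top"); r.snapshot("scene")
def best(c,t): d=r.silhouettes(c,t); return d[0]["region"] if d else None
M={"mould":(lambda p:parts(lying(p)),.09,1.57),"block":(lambda p:[box(p,.14,.03)],.03,.1),"mat":(lambda p:[box(p,.15,.004)],.004,.2)}
for t,(m,h,y) in M.items():
    g=best("top",t); v,u=np.nonzero(g); x=ground("top",u.mean(),v.mean(),h)
    g2=best("scene",t)
    for vs in ([("top",g,None)],[("scene",g2,None)],[("top",g,None),("scene",g2,None)]):
        print(t,[c[0] for c in vs],*[a.round(4) if hasattr(a,'round') else a for a in min((fit(vs,m,[*x,y+d],[.01,.01,.15]) for d in (-.2,.2)),key=lambda o:o[1])])
for t,h in (("old_cast",.04),("flower",.007),("jar",.06),("tape",.0125),("cradle",.01)):
    v,u=np.nonzero(best("top",t)); print(t,ground("top",u.mean(),v.mean(),h).round(3))
print(r.get_t())
E
```

```text
mould ['top'] [ 0.4752 -0.2627  1.8181] 0.0977
mould ['scene'] [ 0.4753 -0.27    1.7161] 0.3895Traceback (most recent call last):
  File "<stdin>", line 9, in <module>
  File "<stdin>", line 9, in <genexpr>
  File "h.py", line 40, in fit
    o=minimize(f,p0,method='Nelder-Mead',options=dict(initial_simplex=S,xatol=1e-4,fatol=1e-4,maxiter=300)); return o.x,o.fun
    res = _minimize_neldermead(fun, x0, args, callback, bounds=bounds,
                               **options)
    fxr = func(xr)
    fx = function(np.copy(x), *(wrapper_args + args))
  File "h.py", line 36, in f
    m=cv2.GaussianBlur(mask(c,model(p),T),(0,0),1.); G=cv2.GaussianBlur(g.astype(float),(0,0),1.)
                       ~~~~^^^^^^^^^^^^^^
  File "h.py", line 29, in mask
    h=cv2.convexHull(proj(c,q,T).astype(np.float32)); cv2.fillConvexPoly(m,np.round(h*s).astype(np.int32),255,cv2.LINE_AA,3)
                     ~~~~^^^^^^^
  File "h.py", line 6, in proj
    m=r.camera_model(c); K=np.array(m["intrinsics"])
ValueError: time passes only in moves, steps and waits
```

```bash
sed -i 's/r\.camera_model(c)/cam(c)/; s/^def proj/import functools\ncam=functools.lru_cache(None)(lambda c: r.camera_model(c))\ndef proj/' h.py
python3 - <<'E'
from h import *
r.snapshot("top")
def best(c,t): d=r.silhouettes(c,t); return d[0]["region"] if d else None
M={"mould":(lambda p:parts(lying(p)),.09,1.57),"block":(lambda p:[box(p,.14,.03)],.03,.1),"mat":(lambda p:[box(p,.15,.004)],.004,.2)}
G={t:best("top",t) for t in M}; r.snapshot("scene"); G2={t:best("scene",t) for t in M}
for t,(m,h,y) in M.items():
    g=G[t]; v,u=np.nonzero(g); x=ground("top",u.mean(),v.mean(),h)
    for vs in ([("top",g,None)],[("scene",G2[t],None)],[("top",g,None),("scene",G2[t],None)]):
        print(t,[c[0] for c in vs],*[np.round(a,4) for a in min((fit(vs,m,[*x,y+d],[.01,.01,.15]) for d in (-.2,.2)),key=lambda o:o[1])])
r.snapshot("top")
for t,h in (("old_cast",.04),("flower",.007),("jar",.06),("tape",.0125),("cradle",.01)):
    v,u=np.nonzero(best("top",t)); print(t,ground("top",u.mean(),v.mean(),h).round(3))
# feasibility of grasp / stand / foot poses
def tool(z,y): z=z/np.linalg.norm(z); x=np.cross(y,z); return R.from_matrix(np.c_[x,y,z])
mx,my,a=.4752,-.2627,1.818; m=np.array([np.cos(a),np.sin(a),0]); c=np.array([-np.sin(a),np.cos(a),0])
Z=np.array([0,0,1.])
for tl in (0,.2,.35,.5):
  z=-Z*np.cos(tl)+m*np.sin(tl)
  for s in (1,-1):
    o=tool(z,s*c); g=np.array([mx,my,.075])+m*.009
    q=r.ik(g-.054*z,o.as_rotvec()); out=[]
    # mould z in tool frame fixed -> place orientation with tool horizontal direction az
    for az in (-.6,-.2,0,.2,.4,.8,1.2):
        # rotate about c by angle taking m->-Z, then about Z
        R0=R.from_rotvec(np.cross(m,-Z)*np.pi/2); d0=R0.apply(z); 
        o2=R.from_euler('z',az-np.arctan2(d0[1],d0[0]))*R0*o; z2=o2.apply([0,0,1])
        q2=r.ik(np.array([.45,.25,.084])-.054*z2,o2.as_rotvec())
        out.append(None if q2 is None else np.round(q2,2).tolist())
    print(tl,s,None if q is None else np.round(q,2).tolist(),out)
print(r.get_t())
E
```

```text
mould ['top'] [ 0.4763 -0.2617  1.7681] 0.1482
mould ['scene'] [ 0.4752 -0.2728  1.6851] 0.3705
mould ['top', 'scene'] [ 0.4764 -0.2641  1.7068] 0.5398Traceback (most recent call last):
  File "<stdin>", line 7, in <module>
    return _wrapfunc(a, 'nonzero')
    return _wrapit(obj, method, *args, **kwds)
    result = getattr(arr, method)(*args, **kwds)
ValueError: Calling nonzero on 0d arrays is not allowed. Use np.atleast_1d(scalar).nonzero() instead.
```

```bash
cat >> h.py <<'E'
def best(c,t,n=4):
    for _ in range(n):
        d=[k for k in r.silhouettes(c,t) if k["score"]>.35]
        if d: return d[0]["region"]
        r.snapshot(c)
Z=np.array([0,0,1.])
def tool(z,y):
    z=z/np.linalg.norm(z); return R.from_matrix(np.c_[np.cross(y,z),y,z])
E
python3 - <<'E'
from h import *
r.snapshot("top")
M={"block":(lambda p:[box(p,.14,.03)],.03,.1),"mat":(lambda p:[box(p,.15,.004)],.004,.2)}
for t,(m,h,y) in M.items():
    g=best("top",t); v,u=np.nonzero(g); x=ground("top",u.mean(),v.mean(),h)
    print(t,x,*[np.round(a,4) for a in min((fit([("top",g,None)],m,[*x,y+d],[.01,.01,.15]) for d in (-.2,.2)),key=lambda o:o[1])])
for t,h in (("old_cast",.04),("flower",.007),("jar",.06),("tape",.0125),("cradle",.01)):
    g=best("top",t)
    if g is not None: v,u=np.nonzero(g); print(t,ground("top",u.mean(),v.mean(),h).round(3))
mx,my,a=.476,-.262,1.79; m=np.array([np.cos(a),np.sin(a),0]); c=np.array([-np.sin(a),np.cos(a),0])
for tl in (0,.2,.35,.5):
  z=-Z*np.cos(tl)+m*np.sin(tl)
  for s in (1,-1):
    o=tool(z,s*c); g=np.array([mx,my,.075])+m*.009
    q=r.ik(g-.054*z,o.as_rotvec()); out=[]
    for az in (-.6,-.2,0,.3,.6,1.):
        R0=R.from_rotvec(np.cross(m,-Z)*np.pi/2); d0=R0.apply(z)
        o2=R.from_euler('z',az-np.arctan2(d0[1],d0[0]))*R0*o; z2=o2.apply([0,0,1])
        q2=r.ik(np.array([.46,.24,.084])-.054*z2,o2.as_rotvec())
        out.append(None if q2 is None else np.round(q2,2).tolist())
    print(tl,s,None if q is None else np.round(q,2).tolist(),out)
o=min((tool(-Z,s*c) for s in (1,-1)),key=lambda o:abs((lambda q:9 if q is None else q[5])(r.ik([mx,my,.33],o.as_rotvec()))))
r.reach([mx,my,.33],o.as_rotvec()); r.sleep(.2)
T=toolT(); im=r.snapshot("wrist"); np.save("T1.npy",T); cv2.imwrite("pics/w1.png",im)
g=best("wrist","mould"); np.save("g1.npy",g)
if g is not None: print(fit([("wrist",g,T)],lambda p:parts(lying(p)),[mx,my,a],[.01,.01,.1]))
print(r.get_t(),r.get_qpos())
E
```

```text
block [0.54559751 0.2629309 ] [0.5477 0.2653 0.2251] 0.0873
mat [0.48897447 0.010248  ] [ 0.4897  0.0113 -0.2697] 0.0577
old_cast [0.718 0.086]
flower [ 0.712 -0.084]
jar [0.737 0.249]
tape [ 0.724 -0.251]
cradle [ 0.477 -0.258]
0 1 [-0.56, 0.22, 1.58, -0.0, 1.35, 2.36] [None, None, [0.76, 0.28, 2.22, 4.01, 1.12, -2.05], [0.52, 0.2, 2.34, 3.41, 0.98, -1.72], [0.22, 0.19, 2.35, 2.69, 1.02, -1.32], [-0.05, 0.3, 2.2, 2.0, 1.27, -0.99]]
0 -1 [-0.56, 0.22, 1.58, -0.0, 1.35, -0.78] [None, None, [0.76, 0.28, 2.22, 4.01, 1.12, 1.1], [0.52, 0.2, 2.34, 3.41, 0.98, 1.42], [0.22, 0.19, 2.35, 2.69, 1.02, 1.82], [-0.05, 0.3, 2.2, 2.0, 1.27, 2.15]]
0.2 1 [-0.62, 0.32, 1.47, 0.13, 1.51, 2.28] [None, None, None, None, None, [-0.04, 0.11, 2.23, 1.81, 1.05, -0.78]]
0.2 -1 [-0.62, 0.32, 1.47, 0.13, 1.51, -0.86] [None, None, None, None, None, [-0.04, 0.11, 2.23, 1.81, 1.05, 2.36]]
0.35 1 [-0.67, 0.4, 1.39, 0.22, 1.63, 2.24] [None, None, None, None, None, [-0.01, -0.01, 2.23, 1.61, 0.92, -0.56]]
0.35 -1 [-0.67, 0.4, 1.39, 0.22, 1.63, -0.9] [None, None, None, None, None, [-0.01, -0.01, 2.23, 1.61, 0.92, 2.58]]
0.5 1 [-0.7, 0.49, 1.31, 0.3, 1.75, 2.21] [None, None, None, None, [0.26, -0.25, 2.34, 1.55, 0.3, -0.15], [0.03, -0.09, 2.21, 1.36, 0.83, -0.31]]
0.5 -1 [-0.7, 0.49, 1.31, 0.3, 1.75, -0.93] [None, None, None, None, None, [0.03, -0.09, 2.21, 1.36, 0.83, 2.83]]
(array([ 0.47597273, -0.2617173 ,  1.77462859]), np.float64(0.059736206935972404))
5.2 [-5.70747134e-01  9.92970929e-02  1.29964402e+00  4.93866387e-05
  1.74265401e+00 -7.90307534e-01]
```

View pics/w1.png

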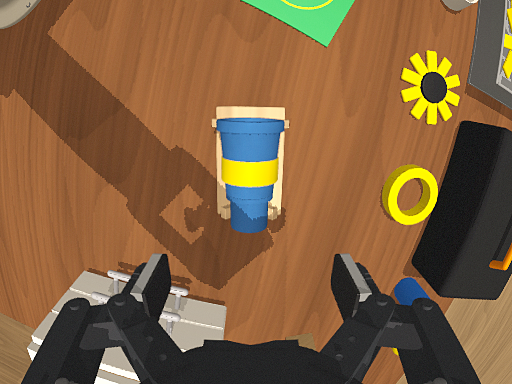

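The wrist view shows the mould with its mouth at (251,125), band at (250,173) and foot at (249,225). The fit agrees with the top view to about 1 mm. Next I'll check placing feasibility with the block's real position.

```bash
python3 - <<'E'
from h import *
print("cab",ground("top",408,250,.2),ground("top",420,215,.2))
mx,my,a=.476,-.2617,1.7746; m=np.array([np.cos(a),np.sin(a),0]); c=np.array([-np.sin(a),np.cos(a),0])
B=np.array([.5477,.2653,0])
for tl in (.2,.35):
  z=-Z*np.cos(tl)+m*np.sin(tl)
  for s in (1,-1):
    o=tool(z,s*c); g=np.array([mx,my,.075])+m*.009
    q=r.ik(g-.054*z,o.as_rotvec()); print(tl,s,np.round(q,2))
    for az in (0,.4,.8,1.,1.2,1.4,1.6,1.9,2.2):
        R0=R.from_rotvec(np.cross(m,-Z)*np.pi/2); d0=R0.apply(z)
        o2=R.from_euler('z',az-np.arctan2(d0[1],d0[0]))*R0*o; z2=o2.apply([0,0,1])
        qs=[r.ik(B+[0,0,.084+h]-.054*z2,o2.as_rotvec()) for h in (0,.1)]
        print('  ',az,*[None if q is None else np.round(q,2) for q in qs])
E
```

```text
cab [ 0.40009991 -0.41097725] [ 0.49149503 -0.44796986]
0.2 1 [-0.62  0.31  1.47  0.14  1.5   2.29]
   0 [ 0.65  0.27  2.03  4.15  0.77 -2.27] None
   0.4 [ 0.38  0.18  2.15  3.11  0.56 -1.55] [ 0.38 -0.12  2.16  3.08  0.27 -1.52]
   0.8 [ 0.12  0.24  2.08  2.11  0.8  -0.87] [ 0.12 -0.04  2.09  1.85  0.7  -0.51]
   1.0 [ 0.03  0.31  1.98  1.83  0.99 -0.73] [ 0.03  0.05  2.    1.67  0.95 -0.45]
   1.2 [-0.02  0.4   1.86  1.63  1.18 -0.66] [-0.02  0.17  1.87  1.54  1.17 -0.43]
   1.4 [-0.05  0.5   1.71  1.48  1.35 -0.62] [-0.05  0.29  1.73  1.44  1.38 -0.42]
   1.6 [-0.05  0.6   1.56  1.36  1.53 -0.59] [-0.05  0.41  1.57  1.36  1.56 -0.41]
   1.9 [-0.02  0.76  1.3   1.22  1.78 -0.56] [-0.02  0.59  1.32  1.26  1.83 -0.41]
   2.2 [ 0.03  0.92  1.04  1.12  2.02 -0.55] [ 0.03  0.77  1.05  1.19  2.08 -0.41]
0.2 -1 [-0.62  0.31  1.47  0.14  1.5  -0.85]
   0 [0.65 0.27 2.03 4.15 0.77 0.88] None
   0.4 [0.38 0.18 2.15 3.11 0.56 1.59] [ 0.38 -0.12  2.16  3.08  0.27  1.63]
   0.8 [0.12 0.24 2.08 2.11 0.8  2.27] [ 0.12 -0.04  2.09  1.85  0.7   2.63]
   1.0 [0.03 0.31 1.98 1.83 0.99 2.41] [0.03 0.
[... 1046 characters left out ...]
04  0.84  1.07  1.    1.95 -0.56] [ 0.04  0.71  1.06  1.06  2.03 -0.43]
0.35 -1 [-0.67  0.4   1.39  0.22  1.62 -0.89]
   0 None None
   0.4 [0.38 0.09 2.13 3.09 0.3  1.61] None
   0.8 [0.14 0.14 2.07 1.85 0.65 2.53] None
   1.0 [0.05 0.22 1.97 1.63 0.87 2.61] [ 0.05 -0.01  1.96  1.43  0.88  2.92]
   1.2 [-0.    0.32  1.86  1.47  1.08  2.63] [-0.    0.11  1.85  1.36  1.11  2.88]
   1.4 [-0.03  0.42  1.72  1.34  1.27  2.64] [-0.03  0.23  1.71  1.29  1.32  2.84]
   1.6 [-0.03  0.52  1.57  1.24  1.45  2.63] [-0.03  0.35  1.56  1.22  1.51  2.8 ]
   1.9 [-0.01  0.68  1.33  1.11  1.71  2.61] [-0.01  0.53  1.32  1.13  1.78  2.76]
   2.2 [0.04 0.84 1.07 1.   1.95 2.58] [0.04 0.71 1.06 1.06 2.03 2.72]
```

```bash
cat >> h.py <<'E'
mx,my,a=.476,-.2617,1.7746; m=np.array([np.cos(a),np.sin(a),0]); c=np.array([-np.sin(a),np.cos(a),0])
B=np.array([.5477,.2653,0]); MAT=np.array([.4897,.0113,0]); tl=.35
zg=-Z*np.cos(tl)+m*np.sin(tl); og=tool(zg,c); gp=np.array([mx,my,.075])+m*.009
R0=R.from_rotvec(np.cross(m,-Z)*np.pi/2); d0=R0.apply(zg)
op=R.from_euler('z',1.2-np.arctan2(d0[1],d0[0]))*R0*og; zp=op.apply([0,0,1])
E
python3 - <<'E'
from h import *
r.reach(gp-.174*zg,og.as_rotvec())
f0=r.get_force(); print(r.get_t(),r.get_qpos().round(2),f0)
hit=r.move_linear(gp-.054*zg,speed=.12,stop_force=15); print(hit,r.get_force()-f0)
if not hit:
    r.move_gripper(.0); print(r.get_gripper_width(),r.get_finger_force(),r.get_force()-f0)
    r.move_linear(gp-.054*zg+[0,0,.18],speed=.12); r.sleep(.2)
    print(r.get_t(),r.get_gripper_width(),r.get_force()-f0)
    T=toolT(); cv2.imwrite("pics/w2.png",r.snapshot("wrist"))
    cv2.imwrite("pics/s2.png",r.snapshot("scene")[60:320,100:420])
E
python3 -c "
import cv2,numpy as np
a=cv2.imread('pics/w2.png');b=cv2.imread('pics/s2.png');b=cv2.resize(b,(473,384));cv2.imwrite('pics/b2.png',cv2.resize(np.hstack([a,b]),(800,312)))"
```

```text
7.775 [-0.71  0.38  1.18  0.22  1.86  2.26] [-0.64125885 -0.28230435 -0.7469971 ]
False [0.72339555 0.74187813 0.71813656]
0.06256904061048049 64.53324884176254 [-7.38792882 -2.71382489 10.62506556]
11.1167 0.06266249185841535 [ 0.96223855  0.9520468  -4.51959079]
```

View pics/b2.png

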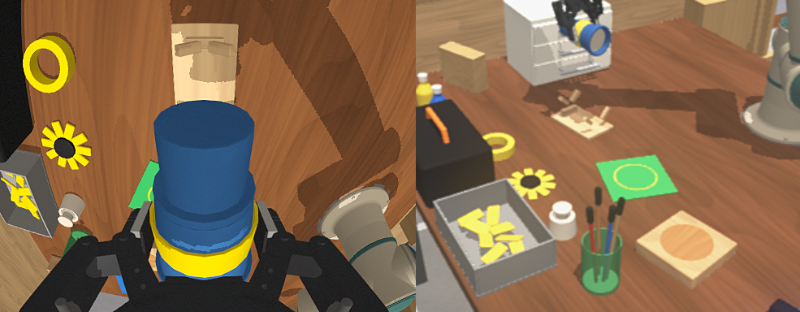

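The mould is held at its band (width 63 mm) and clear of the cradle. In the wrist half its foot end is at about (204,125). Next: move above the block and check the in-hand tilt by fitting.

```bash
python3 - <<'E'
from h import *
r.reach(B+[0,0,.084+.10]-.054*zp,op.as_rotvec()); r.sleep(.3)
print(r.get_t(),r.get_qpos().round(2),r.get_ee_pos(),r.get_gripper_width(),r.get_force())
T=toolT(); im=r.snapshot("wrist"); cv2.imwrite("pics/w3.png",im); g=best("wrist","mould")
P=rev(MOULD)-[0,0,.071]
def model(p): # tilt about tool y, offsets along tool x, z
    zt=R.from_euler('y',p[0]).apply(op.inv().apply(-Z)); Rm=np.c_[np.cross([0,1,0],zt),[0,1,0],zt]
    Q=P@Rm.T+[p[1],0,.054+p[2]]; return parts(Q@T[:3,:3].T+T[:3,3])
if g is not None: 
    # ignore below the yellow band: keep only rows where the foot side shows
    p,e=fit([("wrist",g,T)],model,[0,0,0],[.08,.006,.006]); print(p,e)
    o=im.copy(); mk=mask("wrist",model(p),T)>.5; o[...,2]=np.where(g,255,o[...,2]); o[...,1]=np.where(mk,200,o[...,1]); cv2.imwrite("pics/w3o.png",np.hstack([im,o])[::1])
r.snapshot("scene"); 
E
python3 -c "
import cv2;a=cv2.imread('pics/w3o.png');cv2.imwrite('pics/w3o.png',cv2.resize(a,(800,300)))"
```

```text
13.7333 [-0.    0.11  1.85  1.36  1.11 -0.27] [0.52945388 0.21785974 0.20260158] 0.06303276751030726 [ 0.25803349 -0.47069351 -5.17777456]
[0.1509698  0.00195318 0.01321696] 0.08453851355259598
```

View pics/w3o.png

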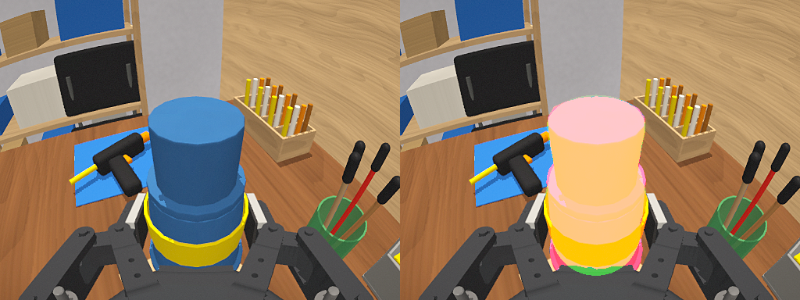

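Left: the mould's foot-end face is at (196,105) and the band at (196,240), with the gripper body hiding its lower part. That occlusion biases the fit, so I'll refit using only the visible rows.

```bash
python3 - <<'E'
from h import *
T=toolT(); P=rev(MOULD)-[0,0,.071]
def model(p):
    zt=R.from_euler('y',p[0]).apply(op.inv().apply(-Z)); Rm=np.c_[np.cross([0,1,0],zt),[0,1,0],zt]
    Q=P@Rm.T+[p[1],p[3],.054+p[2]]; return parts(Q@T[:3,:3].T+T[:3,3])
import h
for cut in (240,290):
    r.snapshot("wrist"); g=best("wrist","mould").copy(); g[cut:]=0
    om=mask
    def mk(*A,**k): x=om(*A,**k); x[cut:]=0; return x
    h.mask=mk
    for s in (-.08,.08): print(cut,*[np.round(v,4) for v in fit([("wrist",g,T)],model,[0,0,0,0],[s,.006,.006,.003])])
    h.mask=om
print(r.get_t(),r.get_ft_torque())
E
```

```text
240 [ 0.0085 -0.0005  0.0061  0.0002] 0.0216
240 [-0.0153 -0.0007  0.0047  0.0002] 0.0219
290 [-0.0251 -0.0007  0.0035  0.0001] 0.0178
290 [-0.0089 -0.0005  0.0045  0.0002] 0.0177
14.0833 [-1.15173207  0.48106399 -0.01534741]
```

```bash
python3 - <<'E'
from h import *
b=B+[0,0,.084]-.0583*zp
r.move_linear(b+[0,0,.02],speed=.1); r.sleep(.2); f0=r.get_force()
hit=r.move_linear(b-[0,0,.006],speed=.03,stop_force=4); e=r.get_ee_pos(); print(hit,e[2]-b[2],r.get_force()-f0,r.get_t())
if hit:
    r.move_gripper(.085); r.sleep(.3); print(r.get_gripper_width(),r.get_force(),r.get_t())
    r.move_linear(e-.13*zp,speed=.12)
    T=toolT(); print(r.get_t()); cv2.imwrite("pics/w4.png",r.snapshot("wrist")); g=best("wrist","mould")
    P=rev(MOULD)
    st=lambda p:parts(P*[1,1,-1]+[p[0],p[1],.155])
    if g is not None: print(fit([("wrist",g,T)],st,B[:2],[.01,.01]))
    r.snapshot("top"); g=best("top","mould")
    if g is not None: print(fit([("top",g,None)],st,B[:2],[.01,.01]))
    print(r.get_qpos().round(2))
E
```

```text
True -0.0008898972734503463 [-2.20040356 -2.35822925 10.19541005] 15.8833
0.08486173498738228 [-0.12056843  0.1457096   0.01360815] 16.5417
17.775
(array([0.54796398, 0.26605853]), np.float64(0.04673933225942852))
(array([0.54734882, 0.26446946]), np.float64(0.13200228996708172))
[-0.28  0.12  1.97  1.3   1.33 -0.46]
```

View pics/w4.png

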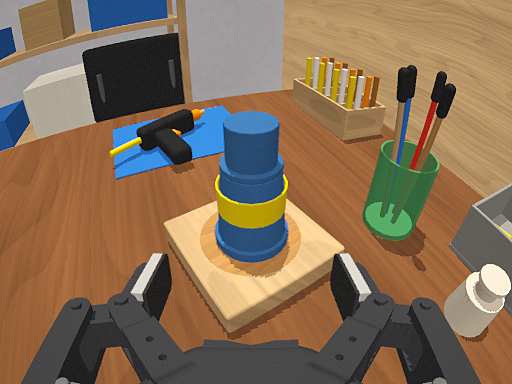

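The mould stands upright on the block's disc, foot end at (250,130), released. Next: grip the foot from above and try two moderate raps.

```bash
cat >> h.py <<'E'
F=np.array([.5478,.2658,.191])
phi=np.arctan2(F[1],F[0])
od=[tool(-Z,s*np.array([-np.sin(phi),np.cos(phi),0])) for s in (1,-1)]
def rap(z0,lift,over,speed,sf=12):
    p=r.get_ee_pos(); f0=r.get_force(); t=r.get_t()
    hit=r.move_linear([p[0],p[1],z0-over],speed=speed,stop_force=sf)
    t1=r.get_t(); f1=r.get_force(); z1=r.get_ee_pos()[2]
    r.move_linear([p[0],p[1],z0+lift],speed=.1); r.sleep(.25)
    print(hit,'dt',round(t1-t,3),'z',round(z1-z0,4),'F',(f1-f0).round(1),'hang',r.get_force().round(2),'w',round(r.get_gripper_width(),4),'t',round(r.get_t(),2))
E
python3 - <<'E'
from h import *
up=F+[0,0,.12]
o=min(od,key=lambda o:abs((lambda q:9 if q is None else q[5])(r.ik(up,o.as_rotvec()))))
p=r.get_ee_pos(); r.move_linear([p[0],p[1],.31],speed=.2)
r.reach(up,o.as_rotvec()); f0=r.get_force()
hit=r.move_linear(F,speed=.12,stop_force=8); print(hit,r.get_t(),r.get_force()-f0)
if not hit:
    r.move_gripper(0); r.sleep(.1); print(r.get_gripper_width(),r.get_finger_force(),r.get_force(),f0)
    r.move_linear(F+[0,0,.02],speed=.08); r.sleep(.3); print(r.get_force(),r.get_t())
    rap(F[2],.02,.005,.10); rap(F[2],.02,.008,.12)
E
```

```text
False 21.6083 [0.58604742 0.50480638 0.8322492 ]
0.042504049377210446 60.77538549900055 [ 0.32285742 -1.57438615  3.00603997] [-0.38884858 -0.28322448 -0.28403991]
[ 0.77265231  0.1732126  -6.10658582] 22.875
True dt 0.283 z -0.0012 F [ 1.7 -2.   6.3] hang [-0.5  -0.44 -5.51] w 0.0428 t 23.78
True dt 0.267 z -0.0012 F [ 1.1  0.5 13.2] hang [-0.28 -0.27 -5.19] w 0.0427 t 24.69
```

```bash
python3 - <<'E'
from h import *
for s in (.14,.15,.15,.15):
    rap(F[2],.02,.014,s)
    if r.get_force()[2]>-3.8: break
E
```

```text
True dt 0.258 z -0.001 F [0.9 0.9 7.5] hang [-0.01 -0.14 -2.21] w 0.0429 t 25.59
```

The hanging weight dropped from 5.2 N to 2.2 N, so the cast is out. I'll lift the mould clear and look.

```bash
python3 - <<'E'
from h import *
p=r.get_ee_pos(); r.move_linear([p[0],p[1],F[2]+.17],speed=.08); r.sleep(.2); print(r.get_force(),r.get_t())
im=r.snapshot("scene"); cv2.imwrite("pics/s5.png",cv2.resize(im[120:320,200:420],None,fx=3,fy=3))
g=best("scene","cast"); C=[(0,.019),(.012,.019),(.02,.025),(.062,.029)]
CP=rev(C)*[1,1,-1]
if g is not None: print(fit([("scene",g,None)],lambda q:parts(CP+[q[0],q[1],.092],C),B[:2],[.01,.01]))
E
```

```text
[-0.28207053  0.42773766 -2.47018448] 27.8167
(array([0.54603984, 0.26285373]), np.float64(0.13805800792021589))
```

View pics/s5.png

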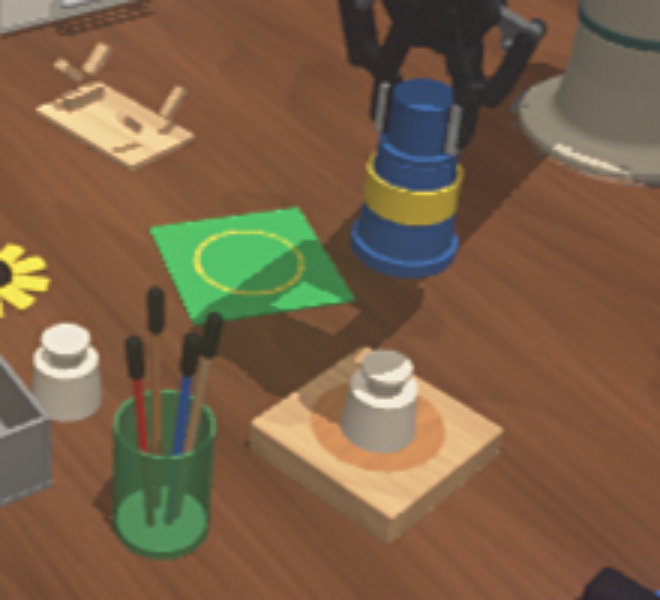

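The cast stands upright in the middle of the block at (382,400), and the empty mould hangs above it. Next: place the mould on the mat.

```bash
python3 - <<'E'
from h import *
p=r.get_ee_pos(); z=F[2]-.026
r.move_linear([MAT[0],MAT[1],p[2]],speed=.15)
r.move_linear([MAT[0],MAT[1],z+.02],speed=.15); r.sleep(.2); f0=r.get_force()
hit=r.move_linear([MAT[0],MAT[1],z-.008],speed=.03,stop_force=4); e=r.get_ee_pos(); print(hit,e[2]-z,r.get_force()-f0,r.get_t())
if hit:
    r.move_gripper(.085); r.sleep(.2); r.move_linear(e+[0,0,.16],speed=.12); r.sleep(.3)
    st=lambda q:parts(rev(MOULD)*[1,1,-1]+[q[0],q[1],.129])
    T=toolT(); r.snapshot("wrist"); g=best("wrist","mould")
    if g is not None: print(fit([("wrist",g,T)],st,MAT[:2],[.01,.01]))
    im=r.snapshot("top"); cv2.imwrite("pics/t6.png",cv2.resize(im[100:270,120:380],None,fx=3,fy=3))
    g=best("top","mould")
    if g is not None: print(fit([("top",g,None)],st,MAT[:2],[.01,.01]))
    g=best("top","mat")
    print(r.get_force(),r.get_t())
E
```

```text
True 0.0004295638384368694 [0.60274301 0.53130538 7.33385004] 31.9833
(array([0.49302805, 0.01297637]), np.float64(0.06850811421104061))
(array([ 0.43378445, -0.004948  ]), np.float64(0.5858617279235665))
[-0.45376325  0.16827636  0.3585296 ] 34.9167
```

View pics/t6.png

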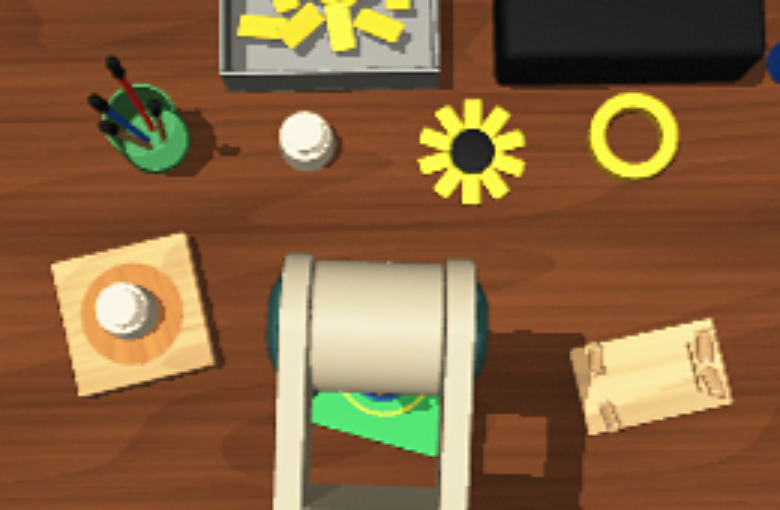

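The cast stands on the block at (125,308), and the jar, old cast, flower and tape are where they were. The arm hides the mat from above, but the wrist fit puts the mould 4 mm from the mat's centre at standing height. Handing in.

```bash
python3 - <<'E'
from cell import r
print(r.hand_in(), r.get_t())
E
```

```text
the job is handed in; nothing more can be done
the job is handed in; nothing more can be done
```

The job is handed in, about 35 s in: the cast stands upright on the block, the empty mould stands mouth down about 4 mm from the mat's centre by the wrist-camera fit, and in the last top picture nothing else had moved; no verdict came back.

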